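# Swing the scanner aside, sort cartons into rows by length, swing it back

## Robot

A 7-joint arm with a two-finger parallel gripper is mounted at the origin on the work surface. World frame = base frame: x ahead of the robot, y to its left, z up, the work surface at z = 0. Lengths are in m, angles in rad, forces in N, time in s.
With the tool pointing down it reaches from about 0.425 to 0.95 m from the base axis. Payload 4.7 kg.
Tool frame: the origin (TCP) lies on the centre line of the jaws, within the pads' length; the fingertips stand robot.nose_length ahead of it and the grasp point (between the pads) lies 8 mm behind it (robot.nose_length is the distance from the TCP to the fingertips, in m); z points along the fingers, x is the direction in which the jaws open and shut, and the axes are right-handed (so a half turn about z gives the same grasp; the last joint's range is limited). The gripper opens to 85 mm and grips with 20 to 120 N. Pads are 22 mm wide; open, the fingers measure 114 mm over their backs; the gripper's body (76 mm by 85 mm) begins 54 mm behind the grasp point. The pads swing forward as they close: fully open they stand 13 mm farther back than shut.
Start: joints at [1.226, 0.469, -0.049, 1.532, 0.024, 1.141, -0.082], TCP at [0.21, -0.642, 0.242] pointing down, gripper open.
Joint ranges: [-2.59, 2.59], [-0.33, 1.99], [-1.39, 1.29], [0.1, 2.45], [-1.04, 4.18], [0.21, 1.99], [-2.66, 2.66]. Speed limits (rad/s): [2.57, 2.57, 3.14, 3.14, 3.14, 3.14, 3.14].

## Interface

Orientations are given as [roll, pitch, yaw] about the fixed x, y, z axes, in that order (R = Rz(yaw) Ry(pitch) Rx(roll)).
In Python, from plant import robot gives the robot as it stands. Calls block until the motion is done:
- robot.goto(position, orientation): joint-space move of the TCP to a pose.
- robot.move_straight(position, vel=0.15, attitude=None, contact_N=None): straight line of the TCP; attitude=None keeps the orientation; vel is the mean speed in m/s. With contact_N (N) it stops when the force on the tool has changed by that much, and returns True; else False.
- robot.move_joints(angles): joint-space move.
- robot.grip(opening, strength=None): opening from 0.0 (shut) to 1.0 (fully open); strength is the grip in N (None keeps the last); returns when the fingers have stopped.
- robot.sleep(seconds).
- robot.inverse_kinematics(position, orientation): joint angles nearest the present ones, or None.
- robot.sense(): the state.
- robot.grab_frame(name): name is "scene" or "top" or "wrist"; returns a dict with "image" (480x640x3 uint8, red, green, blue), "range_z" (480x640 float32, m along the optical axis (not along the pixel's ray), 0 where there is no reading), "fx", "fy", "cx", "cy" (pixels), "dist_coeffs" ([k1, k2, p1, p2, k3] as OpenCV has them; the pictures are not rectified), "R" (3x3) and "t" (3): a world point X has camera coordinates R X + t. Camera axes: x right, y down, z forward; pixel columns grow to the right and rows downward; lengths in m; the calibration is good to about 2 mm. A picture is of the moment at which its call begins.
A pose or a line that the arm cannot do raises robot.IKError and nothing moves.
- robot.close_job(): hands the job in, once; it reports no verdict.
The state is a dict: "t": time; "joint_pos": joint angles; "joint_velocities": joint speeds; "effort": joint torques, N m; "tcp_pos": TCP position; "tcp_rot": TCP orientation; "wrist_force": force on the tool from outside, world axes, zero at the start; "torque": the same for the moment, N m; "opening": opening from 0.0 (shut) to 1.0 (fully open).
Only numpy, scipy, OpenCV 4.12 (cv2) and the standard library are available. Lean on these libraries where they do the work, as an engineer would, in place of code of your own. Each camera call takes 0.05 s, during which the arm holds its last target.

## Task

At this packing station, take the overhead scanner by its knob and swing it well clear of the two white trays, then move every carton out of the wooden bin and lay it flat across the tray that fits its length: the short ones side by side in the narrow tray, the long ones in the wide tray, each resting on the tray's floor. When all are in their rows, swing the scanner back over the trays up to its stop, let go, and press its scan button fully down to read the load; do not disturb the tape roll, hand scanner or label roll.

Things in the scene. Friction and masses are not known exactly. Their poses are not given: they have to be found in the camera images.
- scan_arm (a joint): angle of the scanner's swing arm about its upright post, rad. 0: against its stop, the scanner head centred over the two rows; grows as the head swings counter-clockwise seen from above (towards the robot's right, -y), up to a stop at 1.15. Head and arm are clear of both rows from 0.75 on. It stays where it is left; light friction (about 1 N at the knob).
- scan_knob (a point): grip point on the scanner's knob: an upright plain round aluminium peg, 24 mm across, 57 mm tall, standing on top of the scanner head (head 90 x 70 x 34 mm, its underside 122 mm and its top 157 mm above the table). This point is on the knob's axis, 195 mm above the table, 20 mm below the knob's top. It moves with the arm, on a circle of 250 mm radius about scan_hinge.
- scan_button (a joint): travel of the white scan button, m: 0 up, 0.006 fully down (about 5 N); springs back when released.
- scan_button_top (a point): centre of the top face of the white round scan button (40 mm across, in a black housing fixed to the table at the robot's right of the trays); 22 mm above the table when up, pressed straight down.
- scan_hinge (a point): hinge axis (vertical) of the scanner arm, at the arm's height of 150 mm, at the top of the dark steel post at the far side of the rows. The dark flat arm, 26 mm wide, runs from here to the scanner head at 142 to 158 mm above the table.
- row_short: white plastic tray, fixed, for the row of short cartons: 95 mm (x) by 228 mm (y) outside, 20 mm high, walls and floor 4 mm, inside 87 x 220 mm. Origin: centre of its underside, on the table; the row runs along y, the cartons lie across it along x. Holds three side by side at 68 mm spacing with finger room.
- row_long: white plastic tray, fixed, for the row of long cartons: 135 mm (x) by 228 mm (y) outside, 20 mm high, walls and floor 4 mm, inside 127 x 220 mm. Origin and axes as for row_short. It stands beside row_short, and either may be the nearer one to the robot.
- bin: plywood stock bin, fixed, 262 mm (x) by 286 mm (y), 22 mm high, walls and floor 4 mm; one divider across x and two across y make 2 x 3 compartments at 129 mm by 94 mm spacing, at most one carton in each, of either length. Origin: centre of its underside, on the table.
- short1: short cardboard carton, 75 x 40 x 40 mm, about 100 g, with white label; origin at its centre, x along its length. It starts lying in a bin compartment (centre 24 mm above the table), and may be absent.
- short2: short cardboard carton, 75 x 40 x 40 mm, about 100 g, with white label; origin at its centre, x along its length. It starts lying in a bin compartment (centre 24 mm above the table), and may be absent.
- short3: short cardboard carton, 75 x 40 x 40 mm, about 100 g, with white label; origin at its centre, x along its length. It starts lying in a bin compartment (centre 24 mm above the table), and may be absent.
- long1: long cardboard carton, 115 x 40 x 40 mm, about 150 g, with white label; origin at its centre, x along its length. It starts lying in a bin compartment (centre 24 mm above the table), and may be absent.
- long2: long cardboard carton, 115 x 40 x 40 mm, about 150 g, with white label; origin at its centre, x along its length. It starts lying in a bin compartment (centre 24 mm above the table), and may be absent.
- long3: long cardboard carton, 115 x 40 x 40 mm, about 150 g, with white label; origin at its centre, x along its length. It starts lying in a bin compartment (centre 24 mm above the table), and may be absent.
- tape_roll: bystander: roll of clear packing tape lying flat, 100 mm across, 48 mm high; origin centre of underside. Leave alone.
- scan_gun: bystander: hand-held scanner lying down, about 145 mm long, 36 mm high; origin under its handle. Leave alone.
- label_roll: bystander: white label roll standing on its end, 84 mm across, 60 mm high; origin centre of underside. Leave alone.

How it is judged:
On the way, in this order (a step that is already met when the one before it is completed fails the run):
1. the scanner arm is swung clear of both trays (joint beyond 0.68 rad) (value of joint scan_arm above 0.68 rad), for 0.2 s.
2. every carton lies flat in the tray for its length while the scanner is still clear (x of short1 in the frame of row_short between -0.016 and 0.016 m and y of short1 in the frame of row_short between -0.093 and 0.093 m and z of short1 in the frame of row_short between 0.015 and 0.03 m and angle between the x axis of each of short1, short2, short3 and the x axis of row_short, either way round below 0.3 rad and linear speed of each of short1, short2, short3, long1, long2, long3 below 0.03 m/s and x of short2 in the frame of row_short between -0.016 and 0.016 m and y of short2 in the frame of row_short between -0.093 and 0.093 m and z of short2 in the frame of row_short between 0.015 and 0.03 m and x of short3 in the frame of row_short between -0.016 and 0.016 m and y of short3 in the frame of row_short between -0.093 and 0.093 m and z of short3 in the frame of row_short between 0.015 and 0.03 m and x of long1 in the frame of row_long between -0.016 and 0.016 m and y of long1 in the frame of row_long between -0.093 and 0.093 m and z of long1 in the frame of row_long between 0.015 and 0.03 m and angle between the x axis of each of long1, long2, long3 and the x axis of row_long, either way round below 0.3 rad and x of long2 in the frame of row_long between -0.016 and 0.016 m and y of long2 in the frame of row_long between -0.093 and 0.093 m and z of long2 in the frame of row_long between 0.015 and 0.03 m and x of long3 in the frame of row_long between -0.016 and 0.016 m and y of long3 in the frame of row_long between -0.093 and 0.093 m and z of long3 in the frame of row_long between 0.015 and 0.03 m and value of joint scan_arm above 0.6 rad), for 0.2 s.
3. with the scanner back at its stop (within 0.1 rad), the scan button is pressed down (beyond 4 mm) (x of short1 in the frame of row_short between -0.016 and 0.016 m and y of short1 in the frame of row_short between -0.093 and 0.093 m and z of short1 in the frame of row_short between 0.015 and 0.03 m and angle between the x axis of each of short1, short2, short3 and the x axis of row_short, either way round below 0.3 rad and linear speed of each of short1, short2, short3, long1, long2, long3 below 0.03 m/s and x of short2 in the frame of row_short between -0.016 and 0.016 m and y of short2 in the frame of row_short between -0.093 and 0.093 m and z of short2 in the frame of row_short between 0.015 and 0.03 m and x of short3 in the frame of row_short between -0.016 and 0.016 m and y of short3 in the frame of row_short between -0.093 and 0.093 m and z of short3 in the frame of row_short between 0.015 and 0.03 m and x of long1 in the frame of row_long between -0.016 and 0.016 m and y of long1 in the frame of row_long between -0.093 and 0.093 m and z of long1 in the frame of row_long between 0.015 and 0.03 m and angle between the x axis of each of long1, long2, long3 and the x axis of row_long, either way round below 0.3 rad and x of long2 in the frame of row_long between -0.016 and 0.016 m and y of long2 in the frame of row_long between -0.093 and 0.093 m and z of long2 in the frame of row_long between 0.015 and 0.03 m and x of long3 in the frame of row_long between -0.016 and 0.016 m and y of long3 in the frame of row_long between -0.093 and 0.093 m and z of long3 in the frame of row_long between 0.015 and 0.03 m and value of joint scan_arm below 0.1 rad and value of joint scan_button above 0.004 m), for 0.05 s.
At the end, for the whole second after the job is handed in: every carton present lies at rest on the floor of the tray for its length, across it (within 0.3 rad of the tray's x, centre within 16 mm of the tray's midline and 93 mm along it, centre 15 to 30 mm above the table), and the scanner arm is back at its stop (within 0.1 rad) and still (x of short1 in the frame of row_short between -0.016 and 0.016 m and y of short1 in the frame of row_short between -0.093 and 0.093 m and z of short1 in the frame of row_short between 0.015 and 0.03 m and angle between the x axis of each of short1, short2, short3 and the x axis of row_short, either way round below 0.3 rad and linear speed of each of short1, short2, short3, long1, long2, long3 below 0.03 m/s and x of short2 in the frame of row_short between -0.016 and 0.016 m and y of short2 in the frame of row_short between -0.093 and 0.093 m and z of short2 in the frame of row_short between 0.015 and 0.03 m and x of short3 in the frame of row_short between -0.016 and 0.016 m and y of short3 in the frame of row_short between -0.093 and 0.093 m and z of short3 in the frame of row_short between 0.015 and 0.03 m and x of long1 in the frame of row_long between -0.016 and 0.016 m and y of long1 in the frame of row_long between -0.093 and 0.093 m and z of long1 in the frame of row_long between 0.015 and 0.03 m and angle between the x axis of each of long1, long2, long3 and the x axis of row_long, either way round below 0.3 rad and x of long2 in the frame of row_long between -0.016 and 0.016 m and y of long2 in the frame of row_long between -0.093 and 0.093 m and z of long2 in the frame of row_long between 0.015 and 0.03 m and x of long3 in the frame of row_long between -0.016 and 0.016 m and y of long3 in the frame of row_long between -0.093 and 0.093 m and z of long3 in the frame of row_long between 0.015 and 0.03 m and value of joint scan_arm below 0.1 rad and velocity of joint scan_arm below 0.05 rad/s); the robot touches nothing.
It fails at once if tape_roll is moved more than 40 mm (distance of tape_roll from where it was at the start of the episode above 0.04 m).
It fails at once if scan_gun is moved more than 40 mm (distance of scan_gun from where it was at the start of the episode above 0.04 m).
It fails at once if label_roll is moved more than 40 mm (distance of label_roll from where it was at the start of the episode above 0.04 m).
Of short1, short2, short3, long1, long2, long3 only 4 to 6 are there at a start; the rules pass over those that are not, and their reading is None.
At some moment in a run one of short1, short2, short3, long1, long2, long3 may be knocked a few centimetres aside while the robot is not near it.
Once in a run the grip may slacken for a moment while it holds something.
It also fails if it takes over 210 s, if anything falls off the work surface, if the arm or the gripper's body presses on something with over 40 N, if the wrist force passes 120 N, or if a joint passes its speed limit or range.

## Working session

There is one attempt and no reset: what is moved stays moved. The work goes in short steps, each a Python script; the robot and the scene stay as the last script left them, time stands still between calls to the robot, and variables do not carry over. Pictures are saved under pics/ and viewed, and the job is handed in when it is done.

```bash
ls; mkdir -p pics; python3 - <<'E'
from plant import robot
import cv2,numpy as np
s=robot.sense();print(s['t'],s['tcp_pos'],s['tcp_rot'],s['opening'],robot.nose_length)
for n in ["scene","top"]:
    f=robot.grab_frame(n)
    cv2.imwrite(f"pics/{n}0.png",f["image"][:,:,::-1])
    print(n,f["fx"],f["fy"],f["cx"],f["cy"],f["dist_coeffs"],np.round(f["R"],3).tolist(),f["t"],(f["range_z"]>0).mean())
E
```

```text
pics
0.0 [ 0.20948042 -0.64108298  0.24125291] [ 3.14157427e+00  1.96601536e-03 -1.25504220e+00] 1.0024140678444147 0.011
scene 480.60597874312407 480.60597874312407 310.7346137724205 235.4598912363675 [-0.11595033  0.          0.          0.          0.        ] [[-0.585, 0.811, 0.015], [0.658, 0.485, -0.575], [-0.474, -0.326, -0.818]] [ 0.32574878 -0.29253019  1.48814519] 0.99591796875
top 557.3110538469624 557.3110538469624 324.85382735720833 244.90434780535062 [-0.15342186  0.          0.          0.          0.        ] [[-0.02, -1.0, -0.014], [-0.994, 0.022, -0.106], [0.107, 0.012, -0.994]] [0.01827969 0.5982716  1.19618317] 0.99611328125
```

View pics/top0.png

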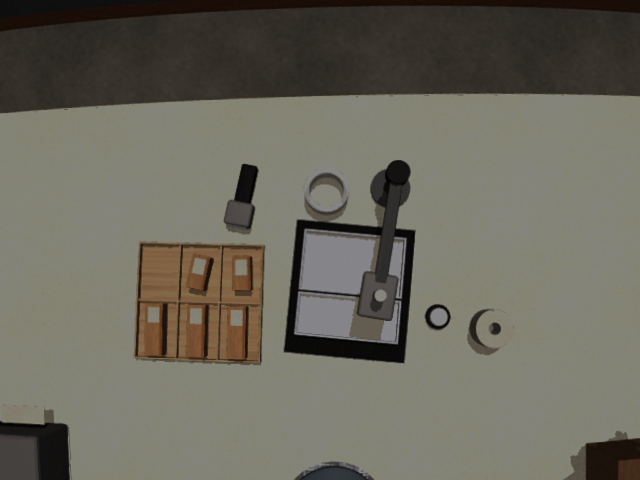

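View pics/scene0.png

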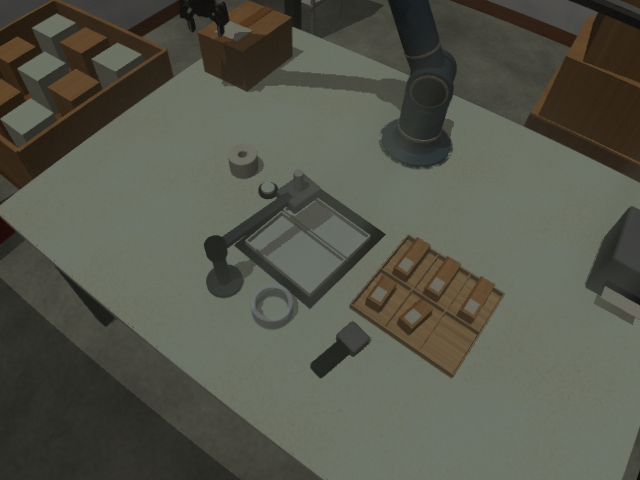

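The top view shows five cartons in the bin. There are two short ones at about (200,272) and (242,272), and three long ones at (153,328), (196,330) and (236,331). The wide tray is the far one at (350,262), and the narrow tray is near at (350,318). The scanner knob is at (380,296), the post at (398,172), the button at (438,316) and the label roll at (492,328).

```bash
cat > h.py <<'E'
from plant import robot
import cv2,numpy as np
def K(f): return np.array([[f["fx"],0,f["cx"]],[0,f["fy"],f["cy"]],[0,0,1]])
def grab(n,save=None):
    f=robot.grab_frame(n)
    if save: cv2.imwrite(f"pics/{save}.png",f["image"][:,:,::-1])
    return f
def rays(f,px):
    px=np.asarray(px,float).reshape(-1,1,2)
    u=cv2.undistortPoints(px,K(f),np.array(f["dist_coeffs"])).reshape(-1,2)
    return np.c_[u,np.ones(len(u))]
def onplane(f,px,z):
    R=np.array(f["R"]);t=np.array(f["t"]);C=-R.T@t
    d=rays(f,px)@R
    return C+d*((z-C[2])/d[:,2])[:,None]
def cloud(f):
    v,u=np.mgrid[0:480,0:640]
    r=rays(f,np.c_[u.ravel(),v.ravel()])*f["range_z"].reshape(-1,1)
    return ((r-np.array(f["t"]))@np.array(f["R"])).reshape(480,640,3)
def blobs(mask,amin=60):
    n,l,s,c=cv2.connectedComponentsWithStats(mask.astype(np.uint8))
    return [(l==i) for i in range(1,n) if s[i,4]>=amin]
def rect(P):
    (c,(a,b),ang)=cv2.minAreaRect((P[:,:2]*1000).astype(np.float32))
    if a<b: a,b=b,a; ang+=90
    ang=(ang+90)%180-90
    return np.array(c)/1000,a,b,ang   # ang of long side deg about z
def cartons(f):
    W=cloud(f);hs=cv2.cvtColor(f["image"],cv2.COLOR_RGB2HSV)
    out=[]
    z=W[...,2]
    m=(z>.036)&(z<.06)&(W[...,0]>.3)&(W[...,0]<.9)&(f["range_z"]>0)
    m=cv2.morphologyEx(m.astype(np.uint8),cv2.MORPH_OPEN,np.ones((3,3)))
    for b in blobs(m):
        v,u=np.nonzero(b)
        P=onplane(f,np.c_[u,v],np.median(z[b]))
        c,a,w,ang=rect(P)
        out.append((c,a,w,ang,np.median(z[b]),np.c_[u,v].mean(0),np.median(hs[b],0)))
    return out
E
python3 - <<'E'
from h import *
f=grab("top");W=cloud(f)
for o in cartons(f): print(np.round(o[0],4),np.round(o[1:5],3),np.round(o[5]),o[6])
z=W[...,2]
print("tall")
for b in blobs((z>.1)&(z<.3)&(W[...,0]>.4)): 
    print(b.sum(),rect(W[b]),np.median(z[b]))
for b in blobs((z>.18)&(z<.3)&(W[...,0]>.4),8): 
    print('top',b.sum(),W[b].mean(0),np.median(z[b]), np.argwhere(b).mean(0))
g=cv2.cvtColor(f["image"],cv2.COLOR_RGB2GRAY)
print("z",[np.round(W[y,x],3).tolist() for y,x in [(262,330),(318,330),(316,438),(270,160),(400,300),(240,520)]])
hs=cv2.cvtColor(f["image"],cv2.COLOR_RGB2HSV)
print([ (hs[y,x].tolist()) for y,x in [(262,330),(318,330),(316,438),(270,160),(400,300),(350,350)]])
E
```

```text
[7.195e-01 4.000e-04] [9.6956e+01 9.6497e+01 8.8690e+01 4.9000e-02] [326. 189.] [ 18.   6. 128.]
[0.5446 0.2851] [ 7.5373e+01  4.0888e+01 -1.4192e+01  4.5000e-02] [198. 272.] [ 13. 148. 115.]
[0.5407 0.1897] [ 7.2536e+01  3.9751e+01 -4.3500e-01  4.5000e-02] [241. 272.] [ 13. 148. 115.]
[0.4197 0.3856] [ 1.14881e+02  4.20830e+01 -1.88700e+00  4.50000e-02] [153. 329.] [ 13. 149. 118.]
[0.4148 0.2911] [ 1.13138e+02  4.22650e+01 -4.60000e-01  4.50000e-02] [196. 331.] [ 13. 149. 118.]
[0.4117 0.2018] [ 1.13398e+02  4.18130e+01 -2.13200e+00  4.50000e-02] [236. 332.] [ 13. 149. 118.]
tall
3361 (array([ 0.59563342, -0.11829853]), 318.94873046875, 70.57451629638672, -10.707283020019531) 0.159048982788463
top 145 [ 0.48316015 -0.09612739  0.21402384] 0.21588583980370074 [294.97241379 379.4       ]
z [[0.563, -0.005, 0.004], [0.437, -0.002, 0.002], [0.436, -0.241, 0.022], [0.552, 0.383, 0.007], [0.257, 0.068, 0.002], [0.603, -0.442, 0.002]]
[[126, 9, 137], [126, 9, 137], [120, 7, 137], [17, 118, 130], [30, 27, 132], [0, 28, 9]]
```

```bash
python3 - <<'E'
from h import *
f=grab("top");W=cloud(f);z=W[...,2]
hs=cv2.cvtColor(f["image"],cv2.COLOR_RGB2HSV).astype(int)
X=W[...,0];Y=W[...,1]
# tray region: dark mat bounding
m=(hs[...,2]>70)&(hs[...,1]<20)&(X>.35)&(X<.68)&(Y>-.16)&(Y<.16)&(z<.035)
for b in blobs(m,30):
    v,u=np.nonzero(b); P=onplane(f,np.c_[u,v],0.02); print('white',b.sum(),rect(P),np.median(z[b]),np.c_[u,v].min(0),np.c_[u,v].max(0))
mat=(hs[...,2]<30)&(X>.35)&(X<.72)&(Y>-.2)&(Y<.2)&(z<.03)
for b in blobs(mat,300):
    v,u=np.nonzero(b); print('mat',b.sum(),rect(onplane(f,np.c_[u,v],0.0)))
# button
m=(hs[...,2]>100)&(abs(X-.436)<.035)&(abs(Y+.241)<.035)&(z>.014)
for b in blobs(m,30): 
    v,u=np.nonzero(b);print('btn',b.sum(),onplane(f,np.c_[u,v].mean(0),.022),rect(onplane(f,np.c_[u,v],.022)))
# head, arm
hm=(z>.14)&(z<.175)&(hs[...,2]>40)&(X>.4)
for b in blobs(hm,100):
    v,u=np.nonzero(b);print('head',b.sum(),rect(onplane(f,np.c_[u,v],.157)))
k=(z>.19)&(z<.3)&(X>.4)&(X<.6)
v,u=np.nonzero(k);print('knob',onplane(f,np.c_[u,v].mean(0),.215))
p=(z>.1)&(X>.68)&(X<.8)&(hs[...,2]<60);v,u=np.nonzero(p)
print('post',np.median(z[p]),np.percentile(z[p],95))
# bin
bm=(hs[...,0]<25)&(hs[...,1]>80)&(X>.3)&(X<.7)&(Y>.1)&(z<.06)
for b in blobs(bm,3000):
    v,u=np.nonzero(b);print('bin',b.sum(),rect(onplane(f,np.c_[u,v],.022)))
im=cv2.resize(f["image"][210:370,280:460],None,fx=4,fy=4,interpolation=cv2.INTER_CUBIC)[:600]
cv2.imwrite("pics/crop0.png",np.clip(im[:,:,::-1].astype(float)*1.5,0,255))
E
```

```text
white 122 (array([0.66439044, 0.0804537 ]), 49.50679016113281, 22.680200576782227, 88.62897491455078) 0.0012420959649183227 [280 212] [302 222]
white 32 (array([ 0.65042682, -0.10504903]), 22.30530548095703, 11.439637184143066, -24.656585693359375) 0.0016304024293420758 [370 216] [376 225]
white 33 (array([0.64312732, 0.09438889]), 27.21841812133789, 8.411956787109375, -51.06113815307617) 0.0004016915533539051 [279 222] [289 230]
white 50 (array([0.63228198, 0.07855621]), 31.5051326751709, 15.03460693359375, -51.08323669433594) 0.0010525272147630413 [285 225] [296 235]
white 3926 (array([ 0.56184088, -0.0208634 ]), 161.22084045410156, 136.4066925048828, 83.37064361572266) 0.0054493175783217615 [299 229] [376 294]
white 68 (array([0.6130437 , 0.10341829]), 31.44652557373047, 17.914026260375977, -0.720184326171875) 0.0012083529596799184 [277 233] [285 247]
white 360 (array([ 0.54039978, -0.14584293]), 125.0992431640625, 26.39948081970215, 1.6936861276626587) 0.005663406171676318 [388 242] [401 298]
white 2887 (array([ 0.43877396, -0.04064315]), 229.10330200195312, 95.5780029296875, 83.33076477050781) 0.0055390114662473644 [294 291] [400 343]
mat 4130 (array([ 0.49839105, -0.04797514]), 297.6786804199219, 267.33953857421875, -6.6360931396484375)
btn 224 [[ 0.43540802 -0.24163008  0.022     ]] (array([ 0.43537299, -0.24161229]), 37.397056579589844, 33.42792510986328, -1.8992996215820312)
head 2511 (array([ 0.57089264, -0.11344125]), 268.29107666015625, 70.6217041015625, -10.9259033203125)
knob [[ 0.48326128 -0.09638625  0.215     ]]
post 0.16796241938002654 0.17213618075207165
bin 13836 (array([0.47903418, 0.29091095]), 287.5010070800781, 262.252685546875, 87.45638275146484)[ WARN:0@0.917] global loadsave.cpp:1063 imwrite_ Unsupported depth image for selected encoder is fallbacked to CV_8U.
```

```bash
python3 - <<'E'
from h import *
f=grab("scene");W=cloud(f);z=W[...,2];X=W[...,0];Y=W[...,1]
k=(z>.19)&(z<.23)&(abs(X-.48)<.06)&(abs(Y+.096)<.06)
v,u=np.nonzero(k);print('knob',k.sum(),W[k].min(0),W[k].max(0))
p=(z>.165)&(z<.3)&(X>.65)&(X<.8)&(abs(Y+.13)<.08)
print('hinge cap scene',p.sum(),W[p].min(0),W[p].max(0))
f=grab("top");W=cloud(f);z=W[...,2];X=W[...,0];Y=W[...,1]
p=(z>.162)&(z<.3)&(X>.65)&(X<.8)&(abs(Y+.13)<.08)
v,u=np.nonzero(p);print('top',p.sum(),np.median(z[p]),W[p].min(0),W[p].max(0),u.min(),u.max(),v.min(),v.max())
P=onplane(f,np.c_[u,v],np.median(z[p]));print(cv2.minEnclosingCircle((P[:,:2]*1000).astype(np.float32)))
# arm strip centreline
a=(z>.14)&(z<.165)&(X>.55)&(X<.69)
v,u=np.nonzero(a);P=onplane(f,np.c_[u,v],.158);print('arm',rect(P))
E
```

```text
knob 127 [ 0.46890713 -0.10591697  0.19054811] [ 0.49334722 -0.08354955  0.21891364]
hinge cap scene 323 [ 0.70082367 -0.16688732  0.16505309] [ 0.74928939 -0.11691506  0.17243991]
top 494 0.16887198359883093 [ 0.65542705 -0.16920896  0.16200683] [ 0.75163293 -0.12052376  0.17479737] 386 410 160 208
((702.703125, -137.89329528808594), 50.34578323364258)
arm (array([ 0.61970813, -0.12302943]), 145.42283630371094, 26.9211483001709, -11.175369262695312)
```

View pics/crop0.png

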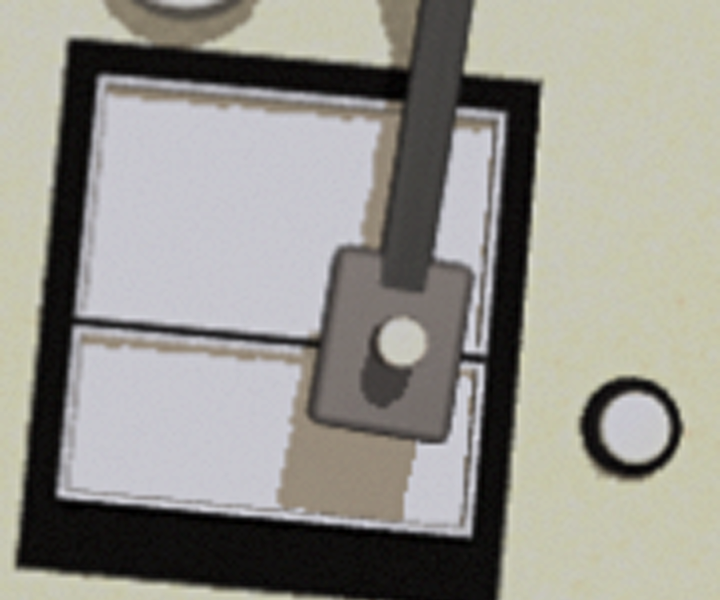

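The narrow tray's centre is about (0.439,-0.041) and the wide tray's about (0.558,-0.055), both with yaw -6.7°. The hinge is about (0.728,-0.145). The arm is now at about 0.2 rad. Next I grip the knob and swing it clear.

```bash
cat >> h.py <<'E'
HINGE=np.array([.728,-.1448])
def knob(psi): return HINGE+.25*np.array([-np.cos(psi),np.sin(psi)])
def st(tag=''):
    s=robot.sense();print(tag,'t=%.1f'%s['t'],np.round(s['tcp_pos'],4),'op=%.3f'%s['opening'],'F',np.round(s['wrist_force'],1));return s
E
python3 - <<'E'
from h import *
d=np.radians
psi=d(11.1);yaw=-np.pi/2-psi
k=np.array([.4825,-.096])
robot.goto([k[0],k[1],.27],[np.pi,0,yaw]);st('above')
robot.move_straight([k[0],k[1],.187],vel=.12);st('down')
robot.grip(0,30);st('gripped')
for a in np.arange(11.1-6,-35.1,-6):
    p=knob(d(a))
    robot.move_straight([p[0],p[1],.187],vel=.15,attitude=[np.pi,0,-np.pi/2-d(a)])
st('swung')
f=grab("top","top1")
E
```

```text
above t=2.5 [ 0.4825 -0.097   0.2699] op=0.999 F [-0.3 -0.4 -0.4]
down t=3.3 [ 0.4831 -0.0961  0.1876] op=0.997 F [-0.3 -0.6  0.6]
gripped t=3.9 [ 0.4826 -0.0961  0.1874] op=0.272 F [-0.2 -1.1  3. ]
swung t=6.2 [ 0.5133 -0.2723  0.1872] op=0.272 F [-2.4 -1.3  6.5]
```

View pics/top1.png

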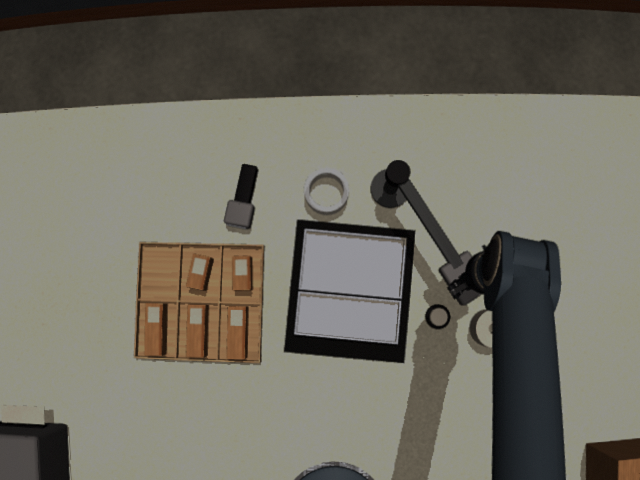

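The scanner head is now at about (462,280), well clear of both trays. I'll release it, back off and measure the trays unobstructed.

```bash
python3 - <<'E'
from h import *
p=knob(np.radians(-35));robot.move_straight([p[0],p[1],.187],vel=.1,attitude=[np.pi,0,-np.pi/2+np.radians(35)])
st();robot.grip(.75);s=st('rel')
robot.move_straight([p[0],p[1],.27],vel=.15)
robot.goto([.45,.2,.25],[np.pi,0,-np.pi/2]) ; st('mid')
f=grab("top","top2");W=cloud(f);z=W[...,2]
hs=cv2.cvtColor(f["image"],cv2.COLOR_RGB2HSV).astype(int)
X=W[...,0];Y=W[...,1]
m=(hs[...,2]>70)&(hs[...,1]<20)&(X>.35)&(X<.68)&(Y>-.18)&(Y<.1)&(z<.035)
for b in blobs(m,1000):
    v,u=np.nonzero(b); P=onplane(f,np.c_[u,v],0.02); print('white',b.sum(),rect(P),W[b].mean(0))
k=(z>.19)&(z<.23)&(X>.4)&(X<.65)&(Y<-.2)&(Y>-.4)
v,u=np.nonzero(k);print('knob',onplane(f,np.c_[u,v].mean(0),.215),k.sum())
E
```

```text
t=6.6 [ 0.523  -0.2872  0.1873] op=0.276 F [-1.6 -1.6  5.6]
rel t=7.0 [ 0.5231 -0.2878  0.1868] op=0.750 F [-0.1  0.3  0.4]
mid t=9.5 [0.4505 0.1991 0.2498] op=0.749 F [0.2 0.2 0.1]
white 6021 (array([ 0.55799658, -0.05441964]), 228.88067626953125, 136.60101318359375, 83.33428192138672) [ 0.55623161 -0.053824    0.00679881]
white 4288 (array([ 0.43884119, -0.04077321]), 229.32244873046875, 95.81245422363281, 83.31258392333984) [ 0.43643701 -0.04000095  0.0069081 ]
knob [[ 0.52315815 -0.28537966  0.215     ]] 156
```

View pics/top2.png

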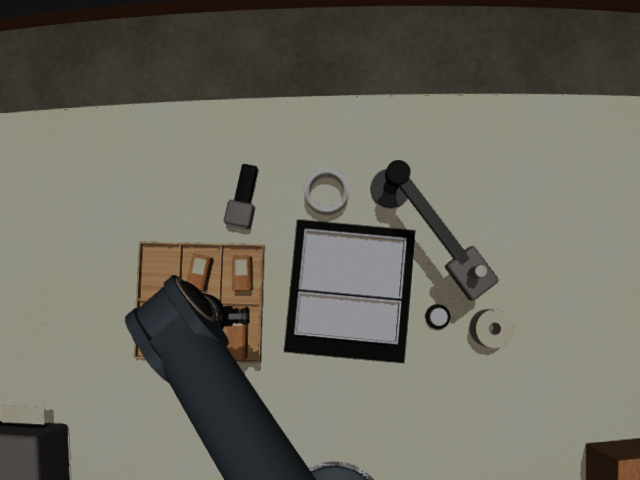

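Both trays are confirmed at the same poses, and the scanner head is parked at (470,272). Now the cartons, one at a time, re-measuring before each grasp.

```bash
cat >> h.py <<'E'
TY=np.radians(-6.67)
TR={'s':np.array([.4388,-.0408]),'l':np.array([.558,-.0544])}
def slot(k,y): return TR[k]+y*np.array([-np.sin(TY),np.cos(TY)])
def near(a,ref):
    while a-ref>np.pi/2:a-=np.pi
    while a-ref<-np.pi/2:a+=np.pi
    return a
ZG=.029
def pick(c,angdeg,op=.66):
    yaw=near(np.radians(angdeg)-np.pi/2,-np.pi/2)
    robot.grip(op)
    robot.goto([c[0],c[1],.13],[np.pi,0,yaw])
    h=robot.move_straight([c[0],c[1],ZG],vel=.12,contact_N=12)
    s=st('at carton hit=%s'%h)
    if h: robot.move_straight([c[0],c[1],.13]); return False
    robot.grip(0,60);st('grip')
    robot.move_straight([c[0],c[1],.14],vel=.15);s=st('lift')
    return s['opening']>.35
def place(p,op=.62):
    yaw=TY-np.pi/2
    robot.goto([p[0],p[1],.13],[np.pi,0,yaw]);s=st('over')
    if s['opening']<.35: return False
    h=robot.move_straight([p[0],p[1],ZG+.001],vel=.1,contact_N=15)
    st('placed hit=%s'%h)
    robot.grip(op);st('rel')
    robot.move_straight([p[0],p[1],.16],vel=.15)
    return True
def show(f):
    for o in cartons(f): print('  c',np.round(o[0],4),np.round(o[1:4],1),'z%.3f'%o[4],np.round(o[5]))
E
python3 - <<'E'
from h import *
print(pick([.4117,.2018],-2.1))
f=grab("top","top3")
print(place(slot('l',-.066)))
f=grab("top","top4");show(f)
E
```

```text
at carton hit=False t=11.4 [0.4123 0.2022 0.0296] op=0.661 F [-0.2  0.1  0.2]
grip t=11.7 [0.4124 0.2023 0.03  ] op=0.458 F [-0.7 -0.3  6.4]
lift t=12.6 [0.4111 0.2012 0.1392] op=0.458 F [ 0.2  0.7 -1. ]
True
over t=13.9 [ 0.5503 -0.1177  0.13  ] op=0.458 F [-0.1  0.6 -1. ]
placed hit=True t=14.9 [ 0.5493 -0.1197  0.0301] op=0.458 F [-1.9  0.5  4.6]
rel t=15.2 [ 0.548  -0.1197  0.0289] op=0.623 F [ 0.1 -0.7  0.6]
True
  c [7.195e-01 4.000e-04] [96.9 96.5 88.7] z0.049 [326. 190.]
  c [0.5448 0.2851] [ 75.3  40.7 -13.2] z0.045 [198. 271.]
  c [0.5407 0.1886] [72.7 41.7 -0.3] z0.045 [241. 272.]
  c [ 0.5214 -0.1115] [58.5 32.5 -1.6] z0.045 [378. 281.]
  c [0.4196 0.3853] [115.2  42.7  -2.4] z0.045 [154. 329.]
  c [0.4148 0.2911] [113.1  42.3  -0.5] z0.045 [195. 331.]
```

View pics/top4.png

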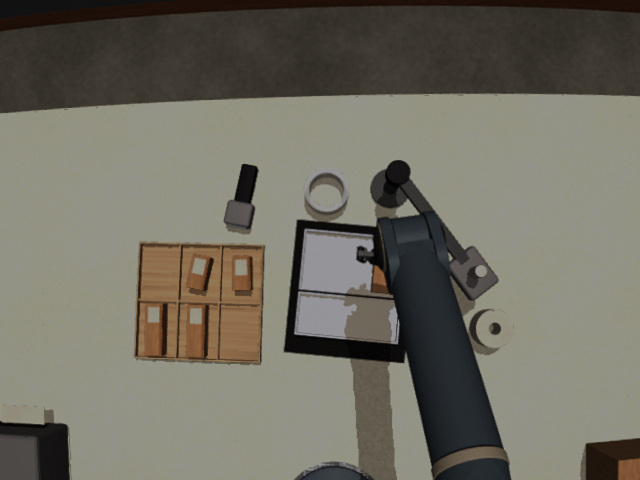

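The first long carton is in the wide tray at about (378,281), and the other four are unmoved. Next are the two remaining long ones, checking the tray each time the arm is over the bin.

```bash
python3 - <<'E'
from h import *
ok=pick([.4148,.2911],-.5);print(ok)
f=grab("top","top5");show(f)
if ok: 
    print(place(slot('l',0.0)))
    f=grab("top","top6");show(f)
E
```

```text
at carton hit=False t=19.1 [0.4153 0.2914 0.0295] op=0.659 F [ 0.5 -0.8  0.1]
grip t=19.4 [0.4156 0.2918 0.0301] op=0.450 F [-0.2  0.2  6.1]
lift t=20.3 [0.4142 0.2903 0.1391] op=0.457 F [ 0.2 -0.1 -2.3]
True
  c [7.195e-01 4.000e-04] [97.  96.5 88.7] z0.049 [326. 190.]
  c [ 0.5569 -0.1186] [115.2  40.8  -6.6] z0.045 [382. 262.]
  c [0.5448 0.2851] [ 75.5  40.6 -13.6] z0.045 [198. 271.]
  c [0.5407 0.1897] [72.5 39.8 -0.4] z0.045 [241. 272.]
  c [0.4636 0.3832] [39.  26.3 89.4] z0.045 [155. 308.]
over t=21.7 [ 0.5579 -0.0522  0.1301] op=0.451 F [-0.2  0.9 -1.7]
placed hit=True t=22.7 [ 0.5569 -0.0543  0.0302] op=0.458 F [-1.2 -0.1  4.9]
rel t=23.0 [ 0.5555 -0.0544  0.0289] op=0.622 F [ 0.2 -0.6 -0.8]
True
  c [7.184e-01 5.000e-04] [98.7 96.9 -1.3] z0.049 [326. 190.]
  c [0.5449 0.2852] [ 75.7  40.4 -14.2] z0.045 [198. 271.]
  c [0.5407 0.1897] [72.6 39.8 -0.4] z0.045 [241. 272.]
  c [0.4197 0.3857] [115.   42.1  -2. ] z0.045 [154. 329.]
```

```bash
python3 - <<'E'
from h import *
ok=pick([.4197,.3857],-2.0);print(ok)
f=grab("top","top7");show(f)
W=cloud(f)
for o in cartons(f):
    if o[0][1]<-.02:
        e=np.array([np.cos(TY),np.sin(TY)])
        for s in (-.045,0,.045):
            q=o[0]+s*e; d=np.linalg.norm(W[...,:2]-q,axis=2); print('   z at',s,np.round(np.median(W[...,2][d<.006]),4))
        print('  row xy',(o[0]-TR['l'])@e,(o[0]-TR['l'])@np.array([-e[1],e[0]]))
E
```

```text
at carton hit=False t=27.0 [0.4201 0.3862 0.0296] op=0.659 F [ 0.  -0.1  0.9]
grip t=27.2 [0.4204 0.3866 0.0302] op=0.452 F [-0.2 -0.5  6. ]
lift t=28.1 [0.4191 0.3849 0.1389] op=0.457 F [ 0.2  0.3 -2.4]
True
  c [7.184e-01 4.000e-04] [98.8 96.8 -0.9] z0.049 [326. 189.]
  c [ 0.5584 -0.0536] [115.1  40.   -7.9] z0.045 [352. 262.]
  c [ 0.5569 -0.1188] [115.2  40.7  -6.3] z0.045 [382. 262.]
  c [0.5448 0.2852] [ 75.3  40.6 -13.2] z0.045 [198. 271.]
  c [0.5407 0.1886] [72.7 41.7 -0.3] z0.045 [241. 272.]
   z at -0.045 0.0447
   z at 0 0.0456
   z at 0.045 0.0454
  row xy 0.00026905599104947125 0.0008001117982518849
   z at -0.045 0.0441
   z at 0 0.0451
   z at 0.045 0.0458
  row xy 0.00635467860732712 -0.06407752320644777
```

View pics/top7.png

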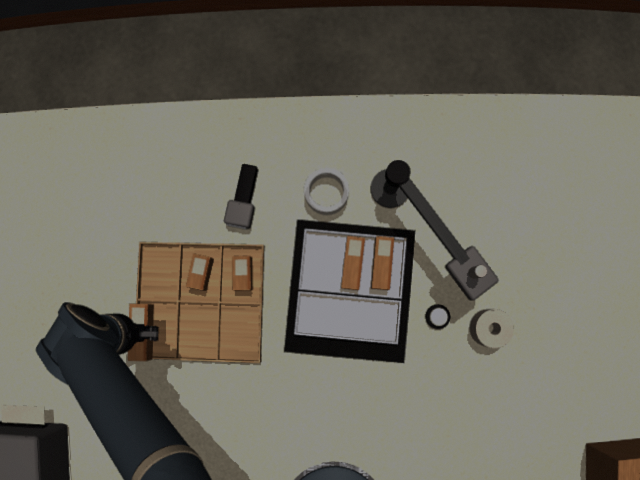

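Both long cartons lie flat in the wide tray at (352,262) and (382,262), and the third is in the gripper. I continue with that one, then the shorts.

```bash
python3 - <<'E'
from h import *
print(place(slot('l',.066)))
f=grab("top");show(f)
cs=[o for o in cartons(f) if o[0][1]>.1 and o[0][0]<.6 and o[1]<90]
o=min(cs,key=lambda o:o[0][1]);print('take',o[0],o[3])
ok=pick(o[0],o[3],op=.6)
f=grab("top","top8");show(f);print(ok)
E
```

```text
over t=29.7 [0.5656 0.0132 0.13  ] op=0.455 F [ 0.7  0.2 -1.5]
placed hit=True t=30.6 [0.5645 0.0113 0.0303] op=0.451 F [-1.3 -0.3  5.5]
rel t=30.9 [0.5632 0.011  0.029 ] op=0.623 F [-0.7  0.1  0.6]
True
  c [0.7266 0.0013] [ 98.4  83.6 -84.6] z0.049 [325. 184.]
  c [ 0.5714 -0.0672] [87.3 19.6 -1.5] z0.045 [359. 253.]
  c [ 0.5569 -0.1187] [115.2  40.7  -6.7] z0.045 [382. 262.]
  c [0.5448 0.2851] [ 75.5  40.6 -13.6] z0.045 [198. 271.]
  c [0.5407 0.1897] [72.6 39.8 -0.4] z0.045 [241. 272.]
take [0.54072803 0.18972121] -0.4352569580078125
at carton hit=False t=34.0 [0.5413 0.1899 0.0297] op=0.601 F [ 0.1 -0.1  0.7]
grip t=34.2 [0.5417 0.1902 0.0302] op=0.456 F [0.3 0.1 4.5]
lift t=35.1 [0.5399 0.1893 0.139 ] op=0.459 F [ 0.1 -0.7 -0.3]
  c [7.185e-01 5.000e-04] [98.7 97.  -1.4] z0.049 [326. 189.]
  c [0.5649 0.0117] [115.1  39.9  -6.4] z0.045 [322. 260.]
  c [ 0.5584 -0.0537] [115.   40.   -7.9] z0.045 [352. 262.]
  c [ 0.5569 -0.1186] [115.2  40.7  -6.6] z0.045 [382. 262.]
True
```

View pics/top8.png

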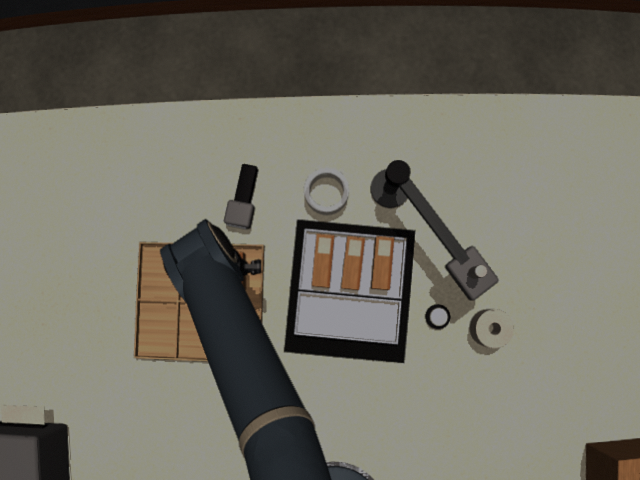

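All three long cartons lie in a row at (322,260), (352,262) and (382,262). Now the shorts.

```bash
python3 - <<'E'
from h import *
print(place(slot('s',-.04)))
f=grab("top");show(f)
cs=[o for o in cartons(f) if o[0][1]>.1 and o[0][0]<.6 and o[1]<90]
o=cs[0];print('take',o[0],o[3])
ok=pick(o[0],o[3],op=.6)
f=grab("top","top9");show(f);print(ok)
E
```

```text
over t=36.3 [ 0.4353 -0.0794  0.1302] op=0.458 F [-0.4  0.4 -1.4]
placed hit=True t=37.3 [ 0.4334 -0.08    0.0302] op=0.463 F [-1.1  0.2  6.3]
rel t=37.5 [ 0.4323 -0.0801  0.0294] op=0.624 F [-0.4  0.2 -1.2]
True
  c [7.184e-01 5.000e-04] [98.7 97.  -1.4] z0.049 [326. 189.]
  c [0.565  0.0117] [115.   39.9  -6.4] z0.045 [322. 260.]
  c [ 0.5585 -0.0537] [114.8  40.   -7.9] z0.045 [352. 262.]
  c [ 0.5569 -0.1188] [115.2  40.5  -6.7] z0.045 [382. 262.]
  c [0.5449 0.2852] [ 75.3  40.4 -13.3] z0.045 [198. 271.]
take [0.54485693 0.28524872] -13.256240844726562
at carton hit=False t=41.2 [0.5454 0.2856 0.0297] op=0.601 F [0.2 0.5 1.1]
grip t=41.5 [0.5457 0.2859 0.0303] op=0.457 F [-0.2 -0.1  5.6]
lift t=42.4 [0.5441 0.2846 0.1389] op=0.454 F [ 0.1 -0.3 -1.6]
  c [7.195e-01 4.000e-04] [97.  96.5 88.7] z0.049 [326. 189.]
  c [0.5649 0.0117] [115.2  39.9  -6.4] z0.045 [322. 260.]
  c [ 0.5584 -0.0536] [115.1  40.   -7.9] z0.045 [352. 262.]
  c [ 0.5568 -0.1187] [115.4  40.6  -6.5] z0.045 [382. 262.]
  c [ 0.4329 -0.0798] [75.3 40.3 -6. ] z0.045 [366. 320.]
True
```

View pics/top9.png

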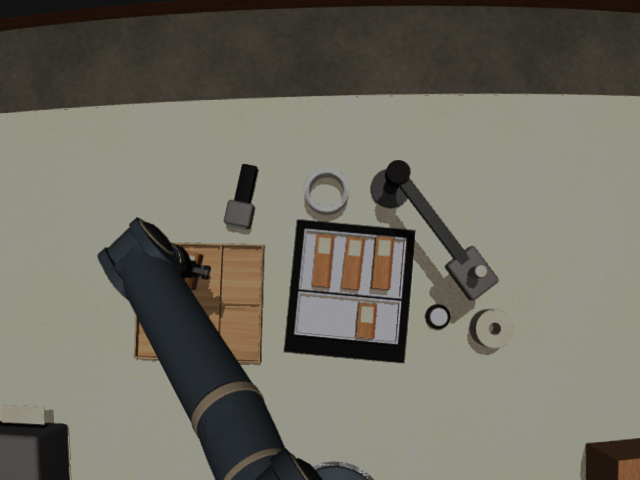

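The first short carton is at (366,320), and the last one is held. I'll place it and then verify everything with the arm parked over the bin.

```bash
cat >> h.py <<'E'
def check(f):
    W=cloud(f);e=np.array([np.cos(TY),np.sin(TY)]);n=np.array([-e[1],e[0]])
    for o in cartons(f):
        if abs(o[2]-40)>8: print('  other',np.round(o[0],4)); continue
        k='s' if o[1]<95 else 'l'
        z=[np.median(W[...,2][np.linalg.norm(W[...,:2]-(o[0]+s*e),axis=2)<.006]) for s in (-.028,0,.028)]
        print('  ',k,'row x %.4f y %.4f'%((o[0]-TR[k])@e,(o[0]-TR[k])@n),'ang %.1f'%(o[3]-np.degrees(TY)),'z',np.round(z,4))
    z=W[...,2];k=(z>.19)&(z<.23)&(W[...,0]>.4)&(W[...,0]<.65)&(W[...,1]<.05)&(W[...,1]>-.45)
    v,u=np.nonzero(k)
    if len(u): 
        q=onplane(f,np.c_[u,v].mean(0),.215)[0,:2];d=q-HINGE;print('  knob',q,'psi',np.degrees(np.arctan2(d[1],-d[0])),np.linalg.norm(d))
E
python3 - <<'E'
from h import *
print(place(slot('s',.04)))
robot.goto([.45,.3,.25],[np.pi,0,-np.pi/2]);st()
f=grab("top","top10");check(f)
E
```

```text
over t=43.6 [4.445e-01 1.000e-04 1.302e-01] op=0.457 F [ 0.   0.3 -1.5]
placed hit=True t=44.6 [ 0.4426 -0.0007  0.0303] op=0.457 F [-1.4  0.1  6.2]
rel t=44.9 [ 0.4415 -0.001   0.0295] op=0.623 F [-0.2  0.1 -0.3]
True
 t=47.1 [0.4505 0.298  0.2491] op=0.620 F [ 0.1 -0.4  0.3]
  other [7.195e-01 4.000e-04]
   l row x -0.0008 y 0.0665 ang 0.2 z [0.0443 0.0448 0.0444]
   l row x 0.0004 y 0.0008 ang -1.2 z [0.0454 0.045  0.0452]
   l row x 0.0064 y -0.0640 ang 0.2 z [0.0453 0.045  0.0465]
   s row x -0.0011 y 0.0406 ang -0.0 z [0.0446 0.0445 0.0449]
   s row x -0.0013 y -0.0393 ang 0.6 z [0.0454 0.0442 0.0444]
  knob [ 0.52309386 -0.28550078] psi -34.47581550860985 0.24856234196312998
```

View pics/top10.png

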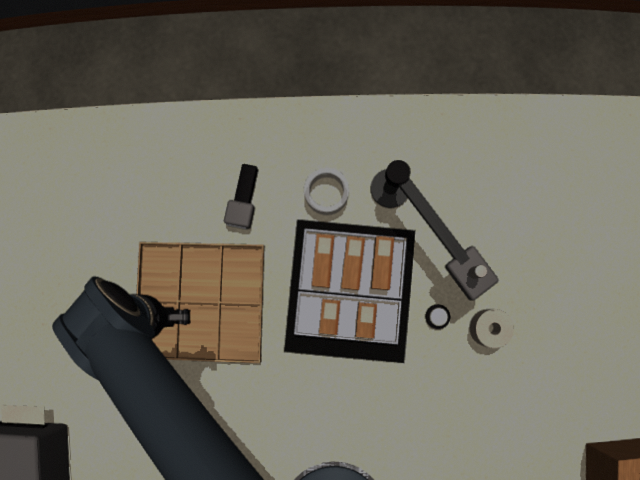

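All five cartons are flat and within tolerance. Now the scanner goes back to its stop.

```bash
python3 - <<'E'
from h import *
d=np.radians
robot.goto([.523,-.2855,.27],[np.pi,0,-np.pi/2+d(34.5)])
robot.move_straight([.523,-.2855,.187],vel=.12)
robot.grip(0,30);st('gripped')
a=-34.5;hit=False
while a<32 and not hit:
    a+=6 if a<12 else 2
    p=knob(d(a))
    hit=robot.move_straight([p[0],p[1],.187],vel=.13 if a<14 else .04,attitude=[np.pi,0,-np.pi/2-d(a)],contact_N=12)
s=st('end a=%.1f hit=%s'%(a,hit))
q=s['tcp_pos'][:2]-HINGE;print(np.degrees(np.arctan2(q[1],-q[0])),np.linalg.norm(q))
f=grab("top","top11")
E
```

```text
gripped t=50.5 [ 0.5235 -0.2858  0.188 ] op=0.272 F [-0.4  0.1  4.1]
end a=25.5 hit=True t=55.3 [ 0.4984 -0.0483  0.1878] op=0.271 F [-1.9 -1.4  4.2]
22.79262732579105 0.24900796964998864
```

View pics/top11.png

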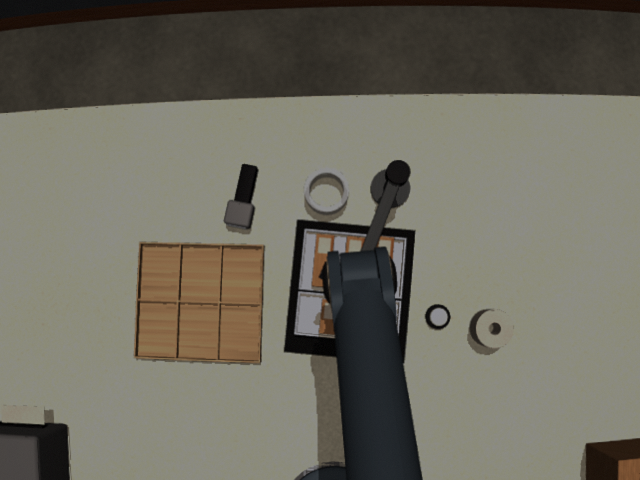

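```bash
python3 - <<'E'
from h import *
d=np.radians
p=knob(d(28))
hit=robot.move_straight([p[0],p[1],.187],vel=.03,contact_N=15)
s=st('push hit=%s'%hit)
q=s['tcp_pos'][:2]-HINGE;print(np.degrees(np.arctan2(q[1],-q[0])))
robot.grip(.6);s=st('rel')
p=s['tcp_pos'];robot.move_straight([p[0],p[1],.28],vel=.12)
robot.grip(0)
robot.goto([.4354,-.2416,.15],[np.pi,0,-np.pi/2]);st('over btn')
f=grab("top","top12");check(f)
E
```

```text
push hit=True t=55.7 [ 0.4984 -0.0484  0.1879] op=0.272 F [-1.3 -1.7  4. ]
22.772238770094475
rel t=56.1 [ 0.4981 -0.0481  0.1876] op=0.595 F [ 0.6 -0.6 -0.3]
over btn t=58.5 [ 0.4365 -0.2409  0.1506] op=-0.003 F [-0.4  0.   0.3]
  other [7.184e-01 5.000e-04]
   l row x -0.0007 y 0.0665 ang 0.3 z [0.0438 0.0452 0.0457]
   s row x 0.1478 y 0.0016 ang -1.4 z [0.0458 0.0451 0.0446]
   l row x 0.0064 y -0.0639 ang 0.1 z [0.0458 0.046  0.0458]
   s row x -0.0017 y 0.0407 ang 0.3 z [0.0449 0.0448 0.1525]
   s row x -0.0014 y -0.0393 ang 0.6 z [0.045  0.0439 0.0462]
  knob [ 0.47869706 -0.09863107] psi 10.491859018526377 0.2535419621590496
```

View pics/top12.png

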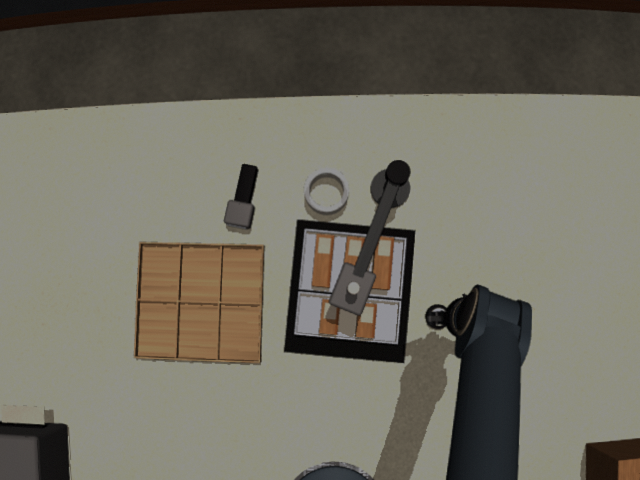

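The head is centred over the rows with the knob at (353,288). The knob reading above is polluted by gripper pixels, and the middle long carton is only half hidden by the swing arm. Now the button press.

```bash
python3 - <<'E'
from h import *
robot.move_straight([.4354,-.2416,.045],vel=.1)
h=robot.move_straight([.4354,-.2416,.023],vel=.02,contact_N=18);s=st('press %s'%h)
robot.sleep(.3);st('hold')
robot.move_straight([.4354,-.2416,.16],vel=.1)
robot.goto([.45,.3,.25],[np.pi,0,-np.pi/2]);st('park')
f=grab("top","top13");check(f)
E
```

```text
press True t=60.6 [ 0.4354 -0.2416  0.027 ] op=0.000 F [-1.5  1.  10. ]
hold t=60.9 [ 0.4354 -0.2416  0.027 ] op=-0.005 F [-0.6  0.6  7.6]
park t=64.4 [0.4507 0.2986 0.2496] op=-0.003 F [ 0.5 -0.1 -0.5]
  other [7.195e-01 4.000e-04]
   l row x -0.0008 y 0.0665 ang 0.3 z [0.0447 0.0443 0.0458]
   s row x 0.1478 y 0.0018 ang -1.8 z [0.0461 0.0459 0.0453]
   l row x 0.0064 y -0.0640 ang 0.1 z [0.0458 0.0448 0.0446]
   s row x -0.0017 y 0.0407 ang 0.3 z [0.045  0.0452 0.1541]
   s row x -0.0014 y -0.0393 ang 0.6 z [0.0444 0.0442 0.0448]
  knob [ 0.49841577 -0.04709757] psi 23.052782613186114 0.2495088801149005
```

View pics/top13.png

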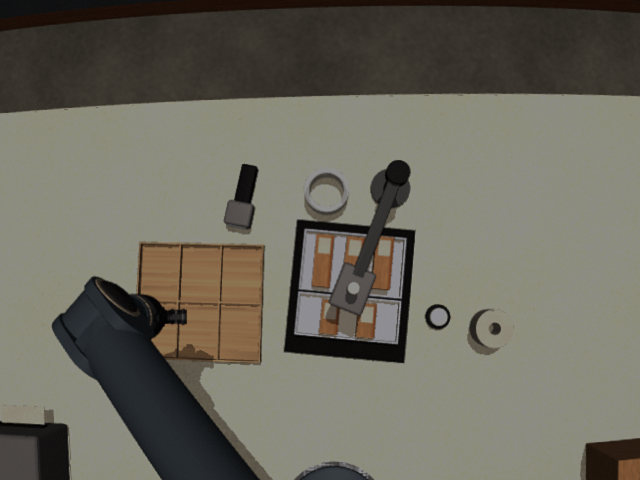

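The cartons are in place and the knob is at its stop. The press reached TCP z = 0.027, which is the full 6 mm, and then met a hard stop. The bystanders haven't moved, so I'm handing in.

```bash
python3 -c "
from plant import robot
robot.close_job()"
```

```text
the job is handed in; nothing more can be done
```

The job is handed in at about 64 s, with no verdict reported. I swung the scanner clear by its knob, to about 1.0 rad. I then laid the three long cartons in the wide (far) tray and the two short ones in the narrow (near) tray, swung the scanner back to its stop and pressed the button.

**Last checks:**
- **Cartons:** with the scanner still clear, all five lay flat with their tops about 45 mm above the table. They were within 2° of the tray axis and within 6.4 mm of the midline. That worst case is the long carton at the robot's right end of its row; the limit is 16 mm. At the end, four of them still read the same.
- **Scanner:** two pushes with a 12–15 N contact limit stopped at the same place, so I take that as the stop. The final picture puts the arm at 23.1°, against about 24° estimated from the tray centres.
- **Button:** the fingertips went down to 16 mm above the table, the full 6 mm of travel. They met a hard stop there and held for 0.3 s.
- **Bystanders:** in the final picture the tape roll, hand scanner and label roll look unmoved. I measured only the tape roll.

**Readings that disagreed:**
- The first knob reading after release said 10.5°, because gripper pixels got into it. The clear view corrected it.
- At the end, the middle long carton was half hidden under the swing arm and read as a short one. Its full check dates from before the swing back. One height sample over a short carton also read 154 mm, because the scanner head covers it.

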